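# Open the dowel canister with the cap puller and stock it

### The arm

A 7-joint arm with a two-finger parallel gripper is mounted at the origin on a cart in front of the work surface, level with it; the furniture and walls round the work are solid. World frame = base frame: x ahead of the robot, y to its left, z up, the work surface at z = 0. Lengths are in m, angles in rad, forces in N, time in s.
With the tool pointing down it reaches from about 0.425 to 0.875 m from the base axis. Payload 8.4 kg.
Tool frame: the origin (TCP) lies midway between the tips of the shut fingers; the grasp point (between the pads) lies 19 mm behind it; z points along the fingers, y is the line along which they close (so a half turn about z gives the same grasp; the last joint's range is limited). The gripper opens to 87 mm and grips with 3 to 60 N. Pads are 19 mm wide; open, the fingers measure 117 mm over their backs; the gripper's body (75 mm by 190 mm) begins 51 mm behind the grasp point.
Start: joints at [-1.407, 0.333, 0.04, 1.465, -0.013, 1.343, -0.059], TCP at [0.169, 0.628, 0.223] pointing down, gripper open.
Joint ranges: [-2.58, 2.58], [-0.38, 2.09], [-1.3, 1.39], [0.25, 2.4], [-1.5, 4.64], [0.08, 2.09], [-2.65, 2.65]. Speed limits (rad/s): [2.22, 2.22, 2.79, 2.79, 3.14, 3.14, 3.14].

### API

Orientations are given as [roll, pitch, yaw] about the fixed x, y, z axes, in that order (R = Rz(yaw) Ry(pitch) Rx(roll)).
In Python, from bench import arm gives the robot as it stands.
- The arm moves only by the shell command python3 -m creep 'ROWS' [FORCE]. ROWS is JSON, a list of rows, each a list of 5 numbers: the opening, from 0 (shut) to 1 (fully open), then the shift along the tool's x, y, z in m, then the turn about the tool's z in rad. In form: [[claw, tx, ty, tz, yaw], ...]. A call has 1 to 12 rows; each row shifts and turns the commanded pose from where the row before left it, along the tool's axes as they then stand; what a row does not reach is not made up. A row lasts 1/8 s, in which the tool goes at most 62.5 mm and 10.7 degrees, less where a joint would pass 70% of its speed; a pose out of reach is approached as far as the arm can. A call is refused whole if a number of a shift passes 0.0625 or a number of a turn 0.188, either way. A call with a gripper value outside its range is refused whole. The fingers move at their own pace and stop on an object; FORCE is the grip in N (left out, the last holds). Time passes only in rows, so rows that do not move let the fingers close. It gives the time, the measured TCP pose, the force, the opening and the grip force at its end, in the units of the state.
- arm.sense(): the state, without advancing time (a new reading comes with each control period).
- arm.snapshot(name): name is "scene" or "top" or "wrist"; returns (picture, depth): 384x512x3 uint8, blue, green, red; 384x512 float32, m along the optical axis (not along the pixel's ray), 0 where there is no reading.
- arm.calibration(name): a dict with "K" (3x3 intrinsics, pixels), "rvec" (rotation vector, rad) and "tvec" (3), from world to camera coordinates, as OpenCV has them. Camera axes: x right, y down, z forward; pixel columns grow to the right and rows downward; lengths in m; the calibration is good to about 2 mm. A picture is of the moment at which its call begins: read the wrist's pose just before it. calibration takes no time and is no camera call; for the wrist camera it gives the pose at the moment of the call.
- arm.finish_job(): hands the job in; it is judged then, once.
The state is a dict: "t": time; "qpos": joint angles; "dq": joint speeds; "tau": joint torques, N m; "ee_pos": TCP position; "ee_rot": TCP orientation; "force": force on the tool from outside, world axes, zero at the start; "moment": the same for the moment, N m; "gripper_width": opening from 0.0 (shut) to 1.0 (fully open); "grasp_force": force on a finger pad.
Only numpy, scipy, OpenCV 4.12 (cv2) and the standard library are available. Lean on these libraries where they do the work, as an engineer would, in place of code of your own. Each camera call takes 0.05 s, during which the arm holds its last target. There are 200 camera calls.

### The job

The dowel canister is to stand open and stocked for gluing up the brackets: hook the forked puller under the rim of its snug cap, pull straight up until the cap pops out. Stand the cap upright on its plug on the bench, clear of the canister, stand the puller back on the bench, and drop every dowel from the drilled block through the neck, down into the canister; leave the glue bottle and the other things round about alone.

Things in the scene. Friction and masses are not known exactly. Their poses are not given: they have to be found in the camera images.
- canister: dowel canister, spun aluminium, screwed to the bench, cannot move. Hollow round body 144 mm across, foot flange 160 mm; shoulder slopes in from 82 to 116 mm above the bench to a straight neck, 54 mm across outside, up to the rim at 150 mm. Flat floor 5 mm above the bench. Origin: middle of its underside; z up
- canister_mouth (a point): middle of the canister's round mouth, level with the rim, 150 mm above the bench. The neck is 48 mm wide inside; 8 mm below the rim four sprung catch balls stand out and leave a free bore of 39 mm (they give way outwards)
- cap_center (a point): the snug cap: black flange 90 mm across, 8 mm thick, over a plug 44 mm across, 26 mm long; this point: on the axis, mid-flange, 30 mm above the plug's end; z up. At the start the plug is in the neck, flange lying on the rim. A bead snapped under the catch balls holds it: a straight pull of 8 to 16 N over 5 mm pops it; then it lifts out. It can stand on its plug
- puller_handle (a point): forked cap puller, 122 mm tall, 0.3 kg, stands on its fork by itself. This point: in its upright wooden handle, on the handle's axis, 95 mm above the fork's underside; handle 40 mm along x, 24 mm along y, from 58 to 122 mm above the fork's underside; z up, x the way the fork opens. A bridge (underside 50 mm above the fork's underside) and a post at -x (to 53 mm) join it to the fork
- puller_slot (a point): the puller's flat level fork, 5 mm thick: this point is the middle of the slot at the fork's top face, straight below the handle's axis (90 mm below the handle point). Two prongs along x, slot 62 mm wide, closed 33 mm behind this point (-x), open at +x; flared prong tips 55 mm ahead; fork 90 mm wide, 102 mm at the tips. It should lie under the middle of the cap for a central pull
- dowel_block_top (a point): drilled wooden block, loose, 60 mm along its x, 228 mm along its y, 38 mm high; this point is the middle of its top face. Six holes 25 mm wide and 30 mm deep in a row along its y, 38 mm apart
- dowel1_center (a point): wooden dowel, 22 mm across and 70 mm long, 30 g, standing upright in hole 1 of the block (counted toward the block's +y, 1 nearest its -y end), its top 40 mm above the block's top, unless absent; this point is its centre, half-way along; z along it
- dowel2_center (a point): wooden dowel, 22 mm across and 70 mm long, 30 g, standing upright in hole 2 of the block (counted toward the block's +y, 1 nearest its -y end), its top 40 mm above the block's top, unless absent; this point is its centre, half-way along; z along it
- dowel3_center (a point): wooden dowel, 22 mm across and 70 mm long, 30 g, standing upright in hole 3 of the block (counted toward the block's +y, 1 nearest its -y end), its top 40 mm above the block's top, unless absent; this point is its centre, half-way along; z along it
- dowel4_center (a point): wooden dowel, 22 mm across and 70 mm long, 30 g, standing upright in hole 4 of the block (counted toward the block's +y, 1 nearest its -y end), its top 40 mm above the block's top, unless absent; this point is its centre, half-way along; z along it
- dowel5_center (a point): wooden dowel, 22 mm across and 70 mm long, 30 g, standing upright in hole 5 of the block (counted toward the block's +y, 1 nearest its -y end), its top 40 mm above the block's top, unless absent; this point is its centre, half-way along; z along it
- dowel6_center (a point): wooden dowel, 22 mm across and 70 mm long, 30 g, standing upright in hole 6 of the block (counted toward the block's +y, 1 nearest its -y end), its top 40 mm above the block's top, unless absent; this point is its centre, half-way along; z along it
- glue_bottle: glue bottle standing behind, 67 mm across and 202 mm tall, bystander; origin under its middle
- sanding_block: sanding block lying flat behind, 67x118x32 mm, bystander; origin under its middle
- tape_measure: tape measure standing at the left, 37x91x73 mm, bystander; origin under its middle

How it is judged:
By the outcome, as a careful person would: the job done as asked, in the order asked, and still so for the second after the job is handed in, with the robot touching nothing.
Of dowel1, dowel2, dowel3, dowel4, dowel5, dowel6 only 4 to 6 are there at a start; the rules pass over those that are not, and their reading is None.
At some moment in a run one of dowel_block may be knocked a few centimetres aside while the robot is not near it.
It also fails if it takes over 208 s, if anything falls off the work surface, if the arm or the gripper's body presses on something with over 40 N, if the wrist force passes 120 N, or if a joint passes its speed limit or range.

## Working session

There is one attempt and no reset: what is moved stays moved. The work goes in short steps, Python scripts to look and compute and a shell command to move; the robot and the scene stay as the last step left them, time stands still between calls to the robot, and variables do not carry over. Pictures are saved under pics/ and viewed, at most 14 in all, crops included, and the job is handed in when it is done.

```bash
mkdir -p pics; ls; cat > h.py <<'E'
import numpy as np, cv2
from bench import arm
def snap(n,f=None):
    c=arm.calibration(n); p,d=arm.snapshot(n)
    if f: cv2.imwrite('pics/'+f+'.png',p); np.save('pics/'+f+'.npy',d); np.savez('pics/'+f+'_c.npz',K=c['K'],r=np.array(c['rvec']),t=np.array(c['tvec']))
    return p,d,c
def cloud(d,c):
    K=np.array(c['K']);R=cv2.Rodrigues(np.array(c['rvec'],float))[0];t=np.array(c['tvec'],float).ravel()
    v,u=np.mgrid[:d.shape[0],:d.shape[1]]
    P=np.stack([(u-K[0,2])/K[0,0]*d,(v-K[1,2])/K[1,1]*d,d],-1)
    return (P-t)@R
E
python3 - <<'E'
from h import *
for n in ['scene','top']:
    p,d,c=snap(n,n+'0'); W=cloud(d,c); np.save('pics/%s0_w.npy'%n,W)
    print(n,c['tvec'],c['rvec'])
a=cv2.imread('pics/scene0.png');b=cv2.imread('pics/top0.png')
s=arm.sense();print(s)
E
```

```text
pics
scene [-0.47797661  0.23657982  0.82715125] [ 1.91456314 -0.64905962  0.44002422]
top [-0.06447752  0.59827034  1.27915677] [ 2.12967968 -2.17706245  0.13982295]
{'t': 0.1, 'qpos': array([-1.40722249,  0.3338374 ,  0.03988766,  1.46619513, -0.01337846,
        1.34331535, -0.05847036]), 'dq': array([ 0.00107914, -0.00187609, -0.00051865, -0.00134663,  0.00074774,
        0.00132391,  0.00122379]), 'tau': array([ 4.81201656e-03, -6.57812619e+01,  1.34057522e+00, -4.04709756e+01,
       -5.95581299e-02,  4.09508008e-02,  8.70452186e-05]), 'ee_pos': array([0.16877268, 0.62725467, 0.22174425]), 'ee_rot': array([-3.14010833e+00,  1.24617870e-04,  2.87882410e+00]), 'force': array([ 0.0325833 , -0.36638445,  0.51077444]), 'moment': array([ 0.01666184, -0.00855078, -0.03705166]), 'grasp_force': 0.0, 'gripper_width': 1.001746863502377}
```

View pics/top0.png

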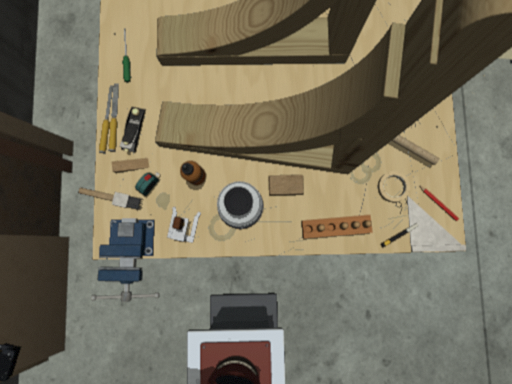

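View pics/scene0.png

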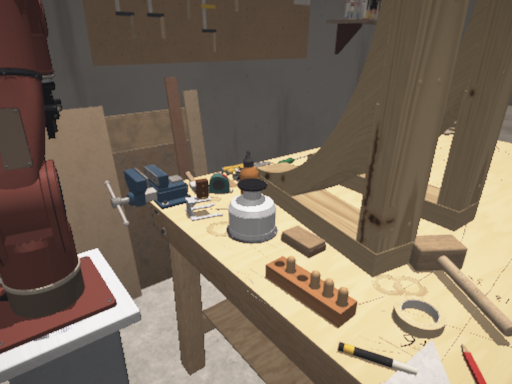

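The top view shows the cap (240,203), the puller (180,225), the dowel block (337,227), the glue bottle (192,172), the sanding block (286,185) and the tape measure (148,182). The scene view shows about four or five dowels. Next I'll segment the depth cloud.

```bash
python3 - <<'E'
from h import *
W=np.load('pics/top0_w.npy')
for u,v in [(240,203),(180,225),(337,237),(192,172),(286,185),(148,182),(235,370),(225,232),(308,229),(322,227),(335,226),(345,225),(357,225),(367,223),(191,225),(176,238),(180,222)]:
    print((u,v),W[v,u].round(3))
a=cv2.imread('pics/top0.png')
b=cv2.resize(a[190:260,150:390],None,fx=3.3,fy=3.3,interpolation=cv2.INTER_CUBIC)
cv2.imwrite('pics/c1.png',b)
S=np.load('pics/scene0_w.npy')
for n,X in (('top',W),('scene',S)):
  m=(X[...,2]>0.135)&(X[...,2]<0.175)&(X[...,0]>.3)&(X[...,0]<.8)&(abs(X[...,1])<.3)
  P=X[m]; 
  if len(P): print(n,len(P),np.median(P,0),P.min(0),P.max(0))
E
```

```text
(240, 203) [ 0.554 -0.03   0.158]
(180, 225) [0.494 0.161 0.112]
(337, 237) [ 0.448 -0.351  0.001]
(192, 172) [0.654 0.116 0.152]
(286, 185) [ 0.625 -0.182  0.032]
(148, 182) [0.64  0.274 0.07 ]
(235, 370) [ 0.074 -0.008  0.165]
(225, 232) [ 0.473  0.029 -0.006]
(308, 229) [ 0.476 -0.252  0.017]
(322, 227) [ 0.479 -0.289  0.081]
(335, 226) [ 0.484 -0.339  0.038]
(345, 225) [ 0.484 -0.364  0.076]
(357, 225) [ 0.483 -0.402  0.079]
(367, 223) [ 0.489 -0.435  0.075]
(191, 225) [0.499 0.144 0.001]
(176, 238) [0.455 0.184 0.058]
(180, 222) [0.503 0.159 0.118]
top 1490 [ 0.65544766 -0.01263552  0.15789274] [ 0.52040443 -0.15521446  0.13501634] [0.79969801 0.15331071 0.17496744]
scene 970 [ 0.66666701 -0.04664602  0.15613671] [ 0.51435179 -0.18178642  0.13502788] [0.79920018 0.14383681 0.17499746]
```

View pics/c1.png

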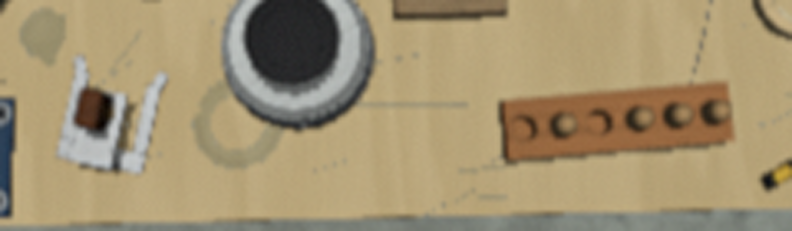

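The block runs from (505,130) to (730,110) in the crop. Dowels stand in the 2nd, 4th, 5th and 6th holes from the left, and the 1st and 3rd are empty. The puller handle is at (93,110), with its fork opening up the image, tilted slightly to the right. Next: fits for the cap, puller, block and bench edge.

```bash
python3 - <<'E'
from h import *
W=np.load('pics/top0_w.npy');S=np.load('pics/scene0_w.npy')
def box(X,x0,x1,y0,y1,z0,z1):
    m=(X[...,0]>x0)&(X[...,0]<x1)&(X[...,1]>y0)&(X[...,1]<y1)&(X[...,2]>z0)&(X[...,2]<z1);return X[m]
for n,X in (('top',W),('scene',S)):
    P=box(X,.48,.63,-.11,.05,.15,.167); h=(P[:,:2].min(0)+P[:,:2].max(0))/2
    print(n,'cap',len(P),h.round(4),np.ptp(P,0).round(3),np.median(P[:,2]),cv2.minEnclosingCircle(P[:,:2].astype(np.float32)))
    P=box(X,.4,.58,.1,.23,.1,.14); print(' handle top',len(P),P.mean(0).round(4),cv2.minAreaRect(P[:,:2].astype(np.float32)))
    P=box(X,.4,.58,.08,.23,.003,.015);print(' fork',len(P),cv2.minAreaRect(P[:,:2].astype(np.float32)),P[:,2].mean())
    P=box(X,.4,.6,-.5,-.2,.03,.045);r=cv2.minAreaRect(P[:,:2].astype(np.float32));print(' block',len(P),r)
    P=box(X,.4,.6,-.5,-.2,.068,.09);k=0
    for y in np.arange(-.5,-.2,.01):
        q=P[(P[:,1]>=y)&(P[:,1]<y+.01)]
        if len(q):print('   ',y.round(2),len(q),q.mean(0).round(3))
P=box(W,.3,.6,-.2,.2,-.01,.006); 
for y in (-.1,0,.1,.2): q=P[abs(P[:,1]-y)<.03]; print('edge',y,q[:,0].min())
P=box(W,.35,.62,.2,.45,.03,.3); print('vise',P.min(0),P.max(0)); 
P=box(W,.6,.72,.06,.17,.1,.25);print('bottle',P.mean(0),P.max(0))
E
```

```text
top cap 676 [ 0.5638 -0.0242] [0.087 0.086 0.013] 0.15847447167183568 ((0.5631722211837769, -0.02450718730688095), 0.04505985975265503)
 handle top 105 [0.5026 0.1692 0.1197] ((0.5031840801239014, 0.17099440097808838), (0.024752642959356308, 0.0388655886054039), 78.07483673095703)
 fork 442 ((0.489898145198822, 0.15618154406547546), (0.14776605367660522, 0.17764320969581604), 89.5347671508789) 0.004948107020841251
 block 978 ((0.529582142829895, -0.33629459142684937), (0.1513117402791977, 0.24163062870502472), 3.6087653636932373)
    -0.45 12 [ 0.489 -0.444  0.075]
    -0.44 19 [ 0.49  -0.436  0.073]
    -0.43 1 [ 0.49  -0.43   0.071]
    -0.42 2 [ 0.49  -0.411  0.069]
    -0.41 14 [ 0.488 -0.404  0.076]
    -0.4 15 [ 0.487 -0.396  0.074]
    -0.38 4 [ 0.484 -0.372  0.071]
    -0.37 20 [ 0.485 -0.365  0.074]
    -0.36 10 [ 0.486 -0.357  0.072]
    -0.3 10 [ 0.481 -0.294  0.074]
    -0.29 23 [ 0.48  -0.285  0.074]
scene cap 327 [ 0.56   -0.0257] [0.091 0.089 0.009] 0.15647279270500372 ((0.5603591799736023, -0.02649368718266487), 0.04610747843980789)
 handle top 95 [0.4969 0.1639 0.112
[... 321 characters left out ...]
87, 0.25211796164512634), 3.163804054260254)
    -0.46 4 [ 0.485 -0.451  0.07 ]
    -0.45 36 [ 0.485 -0.445  0.073]
    -0.44 17 [ 0.483 -0.438  0.073]
    -0.42 11 [ 0.484 -0.411  0.071]
    -0.41 37 [ 0.482 -0.405  0.073]
    -0.4 7 [ 0.481 -0.398  0.073]
    -0.38 16 [ 0.483 -0.372  0.072]
    -0.37 27 [ 0.479 -0.366  0.074]
    -0.36 4 [ 0.479 -0.359  0.072]
    -0.3 28 [ 0.476 -0.294  0.073]
    -0.29 12 [ 0.475 -0.287  0.074]
edge -0.1 0.39212093602162756
edge 0 0.39186364684927616
edge 0.1 0.3932573440884839
edge 0.2 0.3920426508359435
vise [0.35011324 0.20017362 0.03004931] [0.61960201 0.41191018 0.12671109]
bottle [0.66042017 0.12219522 0.14438589] [0.69799284 0.15872136 0.2032471 ]
```

```bash
cat >> h.py <<'E'
from scipy.spatial.transform import Rotation as Ro
def go(x,y,z,ydir=None):
    "shift in tool axes to the world target; ydir = wanted direction (deg) of tool y"
    s=arm.sense();R=Ro.from_euler('xyz',s['ee_rot']).as_matrix()
    d=R.T@(np.array([x,y,z])-s['ee_pos']);a=np.degrees(np.arctan2(R[1,1],R[0,1]))
    t=0 if ydir is None else -((ydir-a+90)%180-90)
    print('shift',d.round(4),'len',np.linalg.norm(d).round(3),'turn(after)',np.radians(t).round(3),'tool y at',a.round(1),'t',round(s['t'],2),'pos',s['ee_pos'].round(4),'F',s['force'].round(1),'q7',s['qpos'][6].round(2),'w',round(s['gripper_width'],3))
E
python3 -m creep '[[1,-0.0367,-0.0297,0,0],[1,-0.0367,-0.0297,0,0],[1,-0.0367,-0.0297,0,0],[1,-0.0367,-0.0297,0,0],[1,-0.0367,-0.0297,0,0],[1,-0.0367,-0.0297,0,0],[1,-0.0367,-0.0297,0,0],[1,-0.0367,-0.0297,0,0],[1,-0.0367,-0.0297,0,0],[1,-0.0367,-0.0297,0,0],[1,-0.0367,-0.0297,0,0],[1,-0.0367,-0.0297,0,0]]' 40
python3 -c "
from h import *
go(.501,.169,.222,79); p,d,c=snap('wrist','w1'); W=cloud(d,c); np.save('pics/w1_w.npy',W); go(.501,.169,.222,79)"
```

```text
t: 1.6
ee_pos: [0.5021, 0.1677, 0.2224]
ee_rot: [-3.142, -0.0, 2.879]
force: [1.0, -0.7, -0.1]
gripper_width: 1.0
grasp_force: 0.0
shift [0.0014 0.001  0.0004] len 0.002 turn(after) -0.071 tool y at 74.9 t 1.6 pos [0.5021 0.1677 0.2224] F [ 1.  -0.7 -0.1] q7 0.94 w 1.0
shift [0.0063 0.0064 0.0006] len 0.009 turn(after) -0.077 tool y at 74.6 t 1.65 pos [0.5054 0.1612 0.2226] F [ 0.4 -4.8 -0.2] q7 0.94 w 1.0
```

View pics/w1.png

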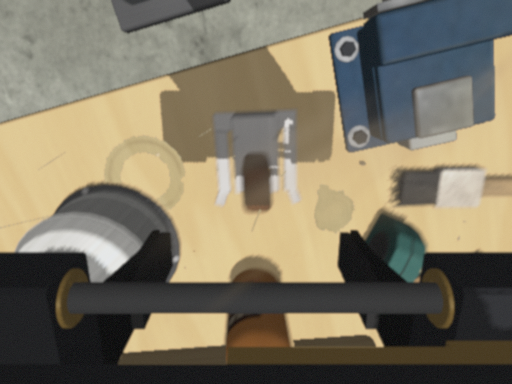

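The wrist view shows the handle at about (257,170), with the fork prongs at (225,170) and (290,170) opening toward +x (down). I'll settle, then measure the handle from here.

```bash
python3 -m creep '[[1,0,0,0,-0.07],[1,0,0,0,0],[1,0,0,0,0]]' 40
cat > pul.py <<'E'
from h import *
p,d,c=snap('wrist'); X=cloud(d,c)
def box(x0,x1,y0,y1,z0,z1):
    m=(X[...,0]>x0)&(X[...,0]<x1)&(X[...,1]>y0)&(X[...,1]<y1)&(X[...,2]>z0)&(X[...,2]<z1);return X[m]
P=box(.4,.6,.1,.25,.112,.13); r=cv2.minAreaRect(P[:,:2].astype(np.float32));print('handle top',len(P),r,P[:,2].mean())
P=box(.43,.6,.1,.25,.004,.02); print('fork',len(P),cv2.minAreaRect(P[:,:2].astype(np.float32)),P[:,2].mean())
go(r[0][0],r[0][1],.072,79)
E
python3 pul.py
```

```text
t: 2.02
ee_pos: [0.5012, 0.1694, 0.2224]
ee_rot: [-3.141, -0.0, 2.948]
force: [-0.3, -0.7, 0.6]
gripper_width: 1.002
grasp_force: 0.0
handle top 1338 ((0.500381350517273, 0.1713661551475525), (0.023996904492378235, 0.03864248842000961), 77.51060485839844) 0.1200350481669952
fork 1604 ((0.5015752911567688, 0.17074593901634216), (0.09894262999296188, 0.10678303241729736), 77.15042114257812) 0.004940775085269705
shift [0.0012 0.0018 0.1505] len 0.15 turn(after) -0.001 tool y at 78.9 t 2.08 pos [0.5013 0.1694 0.2225] F [-0.4  0.7 -0. ] q7 1.0 w 0.999
```

```bash
python3 -m creep '[[1,0.001,0.002,0.03,0.024],[1,0,0,0.03,0],[1,0,0,0.03,0],[1,0,0,0.03,0],[1,0,0,0.03,0],[1,0,0,0,0],[0,0,0,0,0],[0,0,0,0,0],[0,0,0,0,0],[0,0,0,0,0],[0,0,0,0,0],[0,0,0,0,0]]' 60; python3 -c "
from h import *
go(.5,.17,.072,79)"
```

```text
t: 3.58
ee_pos: [0.5009, 0.1712, 0.0726]
ee_rot: [-3.142, -0.0, 2.925]
force: [-1.1, -0.7, 0.2]
gripper_width: 0.403
grasp_force: 0.0
shift [ 0.0006 -0.0014  0.0006] len 0.002 turn(after) -0.025 tool y at 77.6 t 3.58 pos [0.5009 0.1712 0.0726] F [-1.1 -0.7  0.2] q7 1.05 w 0.403
```

```bash
python3 -m creep '[[0,0,0,0,0],[0,0,0,0,0],[0,0,0,0,0],[0,0,0,0,0],[0,0,0,-0.01,0],[0,0,0,-0.02,0],[0,0,0,-0.02,0],[0,0,0,-0.03,0],[0,0,0,-0.03,0],[0,0,0,-0.023,0],[0,0,0,0,0],[0,0,0,0,0]]' 60; python3 -c "
from h import *
go(.466,.055,.205,50)"
```

```text
t: 5.08
ee_pos: [0.5004, 0.171, 0.2047]
ee_rot: [-3.141, -0.001, 2.925]
force: [0.3, -0.9, -3.5]
gripper_width: 0.272
grasp_force: 60.0
shift [ 0.0086 -0.1207 -0.0002] len 0.121 turn(after) 0.481 tool y at 77.6 t 5.08 pos [0.5004 0.171  0.2047] F [ 0.3 -0.9 -3.5] q7 0.98 w 0.272
```

```bash
python3 -m creep '[[0,0.002,-0.024,0,0],[0,0.002,-0.024,0,0],[0,0.002,-0.024,0,0],[0,0.002,-0.024,0,0],[0,0,-0.024,0,0],[0,0,0,0,0.16],[0,0,0,0,0.16],[0,0,0,0,0.16],[0,0,0,0,0],[0,0,0,0,0],[0,0,0,0,0]]' 60; python3 -c "
from h import *
go(.562,-.0255,.205,50)
p,d,c=snap('wrist','w2');W=cloud(d,c); np.save('pics/w2_w.npy',W)
snap('scene','s2')
a=cv2.imread('pics/s2.png')[130:260,150:350];cv2.imwrite('pics/s2c.png',cv2.resize(np.hstack([a]),None,fx=3,fy=3))
def box(X,x0,x1,y0,y1,z0,z1):
    m=(X[...,0]>x0)&(X[...,0]<x1)&(X[...,1]>y0)&(X[...,1]<y1)&(X[...,2]>z0)&(X[...,2]<z1);return X[m]
P=box(W,.48,.65,-.12,.05,.152,.165);print(len(P),P.mean(0),cv2.minEnclosingCircle(P[:,:2].astype(np.float32)) if len(P) else 0)
P=box(W,.38,.6,0,.2,.12,.15);print(len(P),P.mean(0) if len(P) else 0, cv2.minAreaRect(P[:,:2].astype(np.float32)) if len(P) else 0)
"
```

```text
t: 6.45
ee_pos: [0.4673, 0.0556, 0.2056]
ee_rot: [-3.142, 0.0, 2.447]
force: [-0.3, 0.8, -3.2]
gripper_width: 0.277
grasp_force: 60.0
shift [-0.1247 -0.0017  0.0006] len 0.125 turn(after) 0.003 tool y at 50.2 t 6.45 pos [0.4673 0.0556 0.2056] F [-0.3  0.8 -3.2] q7 0.64 w 0.277
659 [ 0.542621   -0.00725043  0.15745992] ((0.5450161099433899, -0.009500721469521523), 0.03254661709070206)
5621 [0.45592863 0.0651636  0.13750112] ((0.4649772047996521, 0.0569784939289093), (0.09024742245674133, 0.10005369037389755), 49.9881706237793)
```

View pics/w2.png

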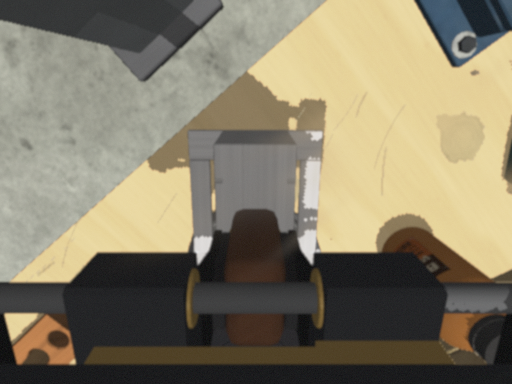

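View pics/s2c.png

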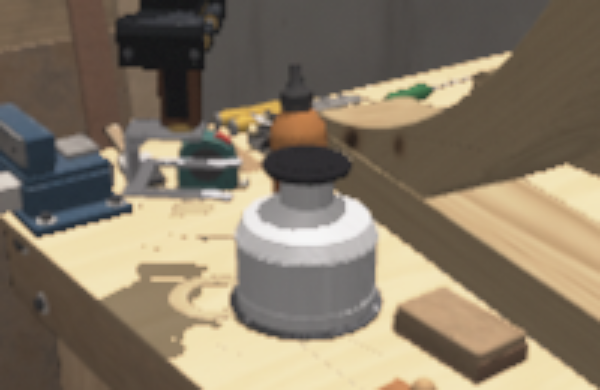

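The wrist view shows the fork level in the grip, prongs at (203,190) and (312,190). The scene crop shows the cap at (307,163) and the puller waiting at the left, fork at about flange level. I'll refine the cap centre with a circle fit on the visible cap edge.

```bash
python3 - <<'E'
from h import *
from scipy.optimize import least_squares
W=np.load('pics/w2_w.npy'); m=(W[...,2]>.152)&(W[...,2]<.165)&(W[...,0]>.48)&(W[...,0]<.65)&(W[...,1]>-.12)&(W[...,1]<.05)
P=W[m][:,:2]
print(P[:,2:].shape,P.min(0),P.max(0))
for a in range(90,220,15):
    u=np.array([np.cos(np.radians(a)),np.sin(np.radians(a))]); print(a,((P-[.562,-.0255])@u).max().round(4))
S=cloud(np.load('pics/s2.npy'),dict(np.load('pics/s2_c.npz'),**{'rvec':np.load('pics/s2_c.npz')['r'],'tvec':np.load('pics/s2_c.npz')['t']}))
# fork and handle in the scene view
m=(S[...,2]>.12)&(S[...,2]<.15)&(S[...,0]>.38)&(S[...,0]<.56)&(S[...,1]>.02)&(S[...,1]<.16);Q=S[m];print(cv2.minAreaRect(Q[:,:2].astype(np.float32)),np.median(Q[:,2]))
go(.562,-.0255,.205,50)
E
```

```text
(659, 0) [ 0.51692429 -0.03595267] [0.56788531 0.02034012]
90 0.0458
105 0.0463
120 0.0446
135 0.041
150 0.0424
165 0.0443
180 0.0451
195 0.0436
210 0.0392
((0.4695950746536255, 0.0553663969039917), (0.09776756912469864, 0.1056755855679512), 49.39055252075195) 0.13615049711581648
shift [-0.1247 -0.0017  0.0006] len 0.125 turn(after) 0.003 tool y at 50.1 t 6.55 pos [0.4673 0.0557 0.2056] F [ 0.6  0.  -2.5] q7 0.64 w 0.27
```

```bash
python3 -m creep '[[0,-0.014,-0.002,0,0],[0,-0.014,0,0,0],[0,-0.014,0,0,0],[0,-0.014,0,0,0],[0,-0.014,0,0,0],[0,-0.014,0,0,0],[0,-0.014,0,0,0],[0,-0.014,0,0,0],[0,-0.013,0,0,0],[0,0,0,0,0],[0,0,0,0,0]]' 60; python3 -c "
from h import *
go(.562,-.0255,.205,50); snap('scene','s3')
a=cv2.imread('pics/s3.png')[130:260,150:350];cv2.imwrite('pics/s3c.png',cv2.resize(a,None,fx=3,fy=3))"
```

```text
t: 7.92
ee_pos: [0.5618, -0.0259, 0.2055]
ee_rot: [-3.141, -0.0, 2.445]
force: [0.8, 0.5, -3.0]
gripper_width: 0.273
grasp_force: 60.0
shift [0.0001 0.0004 0.0005] len 0.001 turn(after) 0.001 tool y at 50.1 t 7.92 pos [ 0.5618 -0.0259  0.2055] F [ 0.8  0.5 -3. ] q7 0.94 w 0.273
```

View pics/s3c.png

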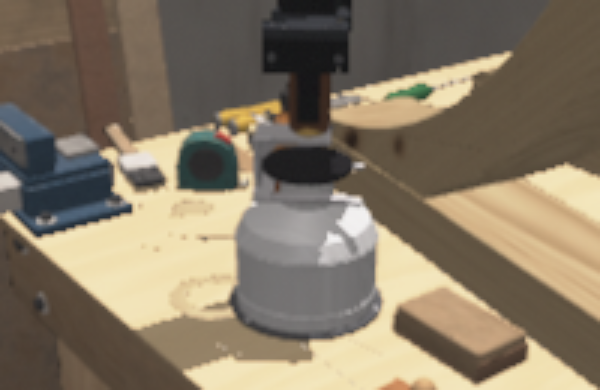

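The fork lies round the neck under the flange, with the cap at (307,165) and no contact force. Next is a slow pull straight up.

```bash
python3 -m creep '[[0,0,0,-0.005,0],[0,0,0,-0.005,0],[0,0,0,-0.003,0],[0,0,0,-0.003,0],[0,0,0,-0.003,0],[0,0,0,-0.003,0],[0,0,0,0,0]]' 60;  python3 -m creep '[[0,0,0,-0.003,0],[0,0,0,-0.003,0],[0,0,0,-0.003,0],[0,0,0,-0.004,0],[0,0,0,-0.005,0],[0,0,0,0,0]]' 60
```

```text
t: 8.85
ee_pos: [0.5624, -0.0262, 0.2284]
ee_rot: [3.141, 0.001, 2.445]
force: [-0.2, -0.1, -2.4]
gripper_width: 0.269
grasp_force: 60.0
t: 9.6
ee_pos: [0.5622, -0.026, 0.2461]
ee_rot: [3.141, 0.001, 2.445]
force: [-0.7, -0.3, -3.9]
gripper_width: 0.271
grasp_force: 60.0
```

```bash
python3 -m creep '[[0,0,0,-0.008,0],[0,0,0,-0.01,0],[0,0,0,-0.012,0],[0,0,0,-0.012,0],[0,0,0,-0.01,0],[0,0,0,0,0],[0,0,0,0,0]]' 60; python3 -c "
from h import *
go(.562,-.0255,.298,50); p,d,c=snap('scene','s4')
a=cv2.imread('pics/s4.png')[100:260,150:350];cv2.imwrite('pics/s4c.png',cv2.resize(a,None,fx=3,fy=3))
S=cloud(d,c);m=(p.max(2)<60)&(S[...,2]>.19)&(S[...,2]<.235)&(abs(S[...,0]-.562)<.07)&(abs(S[...,1]+.026)<.07);Q=S[m];print(len(Q),Q.min(0),Q.max(0))
"
```

```text
t: 10.48
ee_pos: [0.5617, -0.026, 0.2972]
ee_rot: [-3.141, -0.0, 2.445]
force: [-0.1, -0.1, -3.1]
gripper_width: 0.278
grasp_force: 60.0
shift [ 0.0001  0.0005 -0.0008] len 0.001 turn(after) 0.001 tool y at 50.1 t 10.47 pos [ 0.5617 -0.026   0.2972] F [-0.1 -0.1 -3.1] q7 0.92 w 0.278
69 [ 0.51606378 -0.07345177  0.20595958] [ 0.59561017 -0.00150096  0.23498817]
```

View pics/s4c.png

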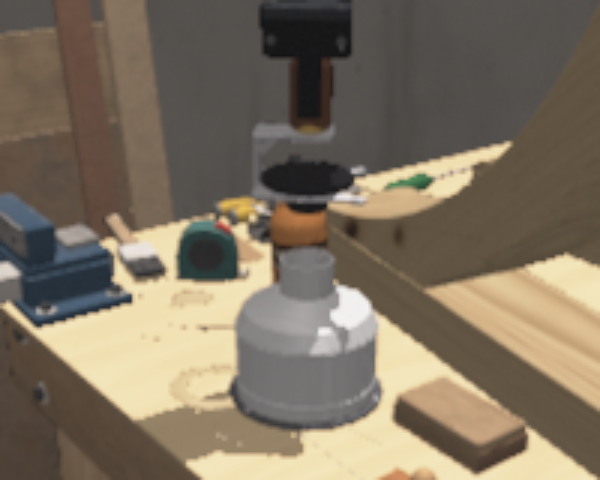

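The cap sits level on the fork at about (307,180), well above the open mouth (307,258). I'll carry it to the clear spot at the left.

```bash
python3 -m creep '[[0,0.006,0.0065,0,0],[0,0.012,0.0129,0,0],[0,0.012,0.0129,0,0],[0,0.012,0.0129,0,0],[0,0.012,0.0129,0,0],[0,0.012,0.0129,0,0],[0,0.012,0.0129,0,0],[0,0.012,0.0129,0,0],[0,0.012,0.0129,0,0],[0,0.012,0.0129,0,0],[0,0.006,0.0065,0,0],[0,0,0,0,0]]' 60;  python3 -m creep '[[0,0,0,0,-0.08],[0,0,0,0,-0.1],[0,0,0,0,-0.1],[0,0,0,0,-0.1],[0,0,0,0,-0.08],[0,0,0,0,-0.03],[0,0,0,0,0],[0,0,0,0,0]]' 60
python3 -c "
from h import *
go(.553,.15,.10,78); p,d,c=snap('scene','s5')
a=cv2.imread('pics/s5.png')[100:260,150:350];cv2.imwrite('pics/s5c.png',cv2.resize(a,None,fx=3,fy=3))"
```

```text
t: 12.02
ee_pos: [0.5526, 0.1506, 0.2974]
ee_rot: [-3.141, -0.0, 2.446]
force: [-0.8, -0.8, -2.8]
gripper_width: 0.272
grasp_force: 60.0
t: 13.02
ee_pos: [0.5528, 0.1498, 0.2976]
ee_rot: [-3.142, 0.0, 2.933]
force: [0.3, 0.3, -3.7]
gripper_width: 0.274
grasp_force: 60.0
shift [-0.0002  0.0003  0.1976] len 0.198 turn(after) 0.001 tool y at 78.1 t 13.03 pos [0.5528 0.1498 0.2976] F [ 0.3  0.3 -3.7] q7 1.08 w 0.274
```

View pics/s5c.png

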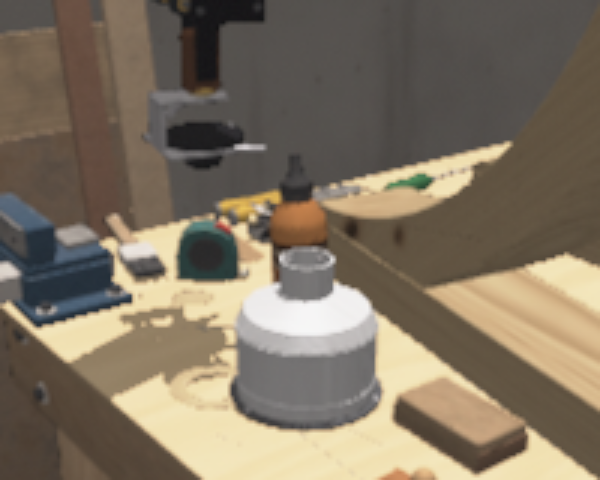

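```bash
python3 -m creep '[[0,0,0,0.01,0],[0,0,0,0.02,0],[0,0,0,0.025,0],[0,0,0,0.025,0],[0,0,0,0.025,0],[0,0,0,0.025,0],[0,0,0,0.025,0],[0,0,0,0.02,0],[0,0,0,0.01,0],[0,0,0,0.006,0],[0,0,0,0.003,0],[0,0,0,0,0]]' 60;  python3 -m creep '[[0,0,0,0.003,0],[0,0,0,0.003,0],[0,0,0,0.003,0],[0,0,0,0.003,0],[0,0,0,0.003,0],[0,0,0,0.003,0],[0,0,0,0,0],[0,0,0,0,0]]' 60
python3 -c "
from h import *
go(.553,.15,.085,78); p,d,c=snap('scene','s6')
a=cv2.imread('pics/s6.png')[130:230,150:280];cv2.imwrite('pics/s6c.png',cv2.resize(a,None,fx=4,fy=4))"
```

```text
t: 14.58
ee_pos: [0.5529, 0.1501, 0.1039]
ee_rot: [3.141, 0.0, 2.935]
force: [-0.1, 1.0, -3.3]
gripper_width: 0.271
grasp_force: 60.0
t: 15.58
ee_pos: [0.5528, 0.15, 0.0856]
ee_rot: [-3.142, 0.0, 2.935]
force: [-0.7, -1.0, -2.1]
gripper_width: 0.27
grasp_force: 60.0
shift [-0.0002  0.      0.0006] len 0.001 turn(after) 0.003 tool y at 78.1 t 15.57 pos [0.5528 0.15   0.0856] F [-0.7 -1.  -2.1] q7 1.15 w 0.27
```

View pics/s6c.png

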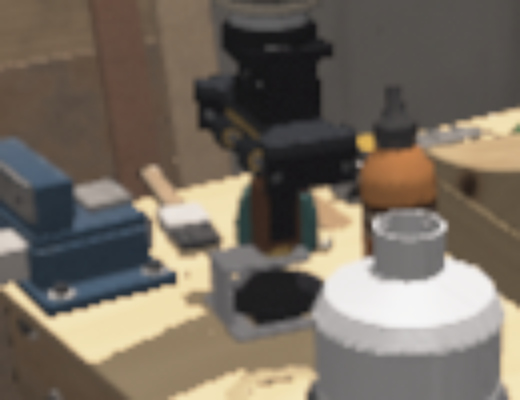

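The cap stands on its plug with the fork about 8 mm below the flange. I'll back the fork out along its axis.

```bash
python3 -m creep '[[0,0.006,0,0.001,0],[0,0.01,0,0.001,0],[0,0.012,0,0,0],[0,0.012,0,0,0],[0,0.012,0,0,0],[0,0.012,0,0,0],[0,0.012,0,0,0],[0,0.012,0,0,0],[0,0.012,0,0,0],[0,0.012,0,0,0],[0,0.008,0,0,0],[0,0,0,0,0]]' 60
python3 -c "
from h import *
go(.45,.10,.165,180); p,d,c=snap('top'); X=cloud(d,c)
m=(p.max(2)<70)&(X[...,2]>.01)&(X[...,2]<.055)&(abs(X[...,0]-.555)<.07)&(abs(X[...,1]-.15)<.07);Q=X[m];print(len(Q),Q.mean(0),np.percentile(Q[:,2],[5,50,95]),Q.min(0),Q.max(0))
p,d,c=snap('scene','s7')
a=cv2.imread('pics/s7.png')[130:230,150:280];cv2.imwrite('pics/s7c.png',cv2.resize(a,None,fx=4,fy=4))"
```

```text
t: 17.12
ee_pos: [0.4349, 0.1749, 0.0837]
ee_rot: [3.141, -0.0, 2.935]
force: [-0.3, 0.0, -2.9]
gripper_width: 0.274
grasp_force: 60.0
shift [-0.0301 -0.0702 -0.0814] len 0.112 turn(after) 1.365 tool y at 78.2 t 17.12 pos [0.4349 0.1749 0.0837] F [-0.3  0.  -2.9] q7 0.93 w 0.274
508 [0.55039067 0.14790172 0.03453052] [0.03019868 0.03451893 0.03887064] [0.50802433 0.10543488 0.02651815] [0.59224821 0.19002392 0.0442142 ]
```

View pics/s7c.png

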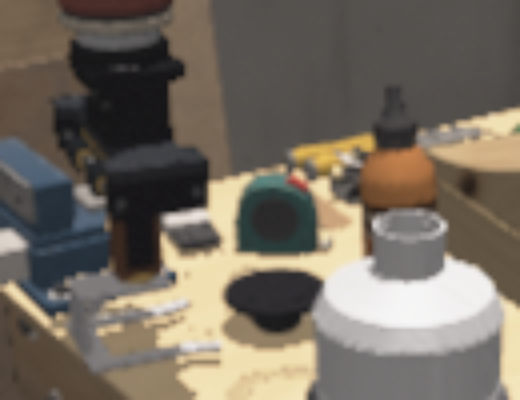

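```bash
python3 -m creep '[[0,0,0,-0.015,0],[0,0,0,-0.025,0],[0,0,0,-0.025,0],[0,0,0,-0.015,0],[0,-0.0075,-0.0175,0,0],[0,-0.0075,-0.0175,0,0],[0,-0.0075,-0.0175,0,0],[0,-0.0075,-0.0175,0,0],[0,0,0,0,0.1],[0,0,0,0,0.16],[0,0,0,0,0.16]]' 60;  python3 -m creep '[[0,0,0,0,0.16],[0,0,0,0,0.16],[0,0,0,0,0.16],[0,0,0,0,0.16],[0,0,0,0,0.16],[0,0,0,0,0.14],[0,0,0,0,0],[0,0,0,0,0],[0,0,0,0,0]]' 60
python3 -c "
from h import *
go(.45,.10,.074,0)"
```

```text
t: 18.6
ee_pos: [0.4498, 0.0981, 0.1626]
ee_rot: [-3.14, -0.001, 2.508]
force: [0.3, 0.0, -2.0]
gripper_width: 0.272
grasp_force: 60.0
t: 19.73
ee_pos: [0.4502, 0.0996, 0.1634]
ee_rot: [-3.141, 0.0, 1.576]
force: [-0.9, 0.5, -2.6]
gripper_width: 0.274
grasp_force: 60.0
shift [ 0.0004 -0.0001  0.0894] len 0.089 turn(after) 0.005 tool y at 0.3 t 19.73 pos [0.4502 0.0996 0.1634] F [-0.9  0.5 -2.6] q7 -0.32 w 0.274
```

```bash
python3 -m creep '[[0,0,0,0.015,0],[0,0,0,0.02,0],[0,0,0,0.02,0],[0,0,0,0.02,0],[0,0,0,0.008,0],[0,0,0,0.004,0],[0,0,0,0.002,0],[0,0,0,0.001,0],[0,0,0,0,0],[0,0,0,0,0]]' 60;python3 -c "
from h import *
go(.45,.10,.0728,0)"
```

```text
t: 20.98
ee_pos: [0.4504, 0.1001, 0.0738]
ee_rot: [3.141, -0.0, 1.575]
force: [-0.7, 0.2, -2.6]
gripper_width: 0.272
grasp_force: 60.0
shift [-0.0001 -0.0004  0.001 ] len 0.001 turn(after) 0.004 tool y at 0.2 t 20.98 pos [0.4504 0.1001 0.0738] F [-0.7  0.2 -2.6] q7 -0.26 w 0.272
```

```bash
python3 -m creep '[[0,0,0,0.001,0],[0,0,0,0,0],[1,0,0,0,0],[1,0,0,0,0],[1,0,0,0,0],[1,0,0,0,0],[1,0,0,0,0],[1,0,0,-0.02,0],[1,0,0,-0.04,0],[1,0,0,-0.05,0],[1,0,0,-0.05,0],[1,0,0,-0.02,0]]' 60;python3 -c "
from h import *
go(.462,-.365,.253,3.3); p,d,c=snap('wrist'); X=cloud(d,c)
m=(X[...,2]>.112)&(X[...,2]<.13)&(abs(X[...,0]-.45)<.05)&(abs(X[...,1]-.1)<.05);Q=X[m];print(len(Q),cv2.minAreaRect(Q[:,:2].astype(np.float32)),Q[:,2].mean())"
```

```text
t: 22.48
ee_pos: [0.4513, 0.1002, 0.2556]
ee_rot: [3.138, -0.002, 1.575]
force: [0.6, -0.0, -1.3]
gripper_width: 1.005
grasp_force: 0.0
shift [-0.4653  0.0089  0.0017] len 0.465 turn(after) -0.054 tool y at 0.2 t 22.48 pos [0.4513 0.1002 0.2556] F [ 0.6 -0.  -1.3] q7 -0.35 w 1.005
1081 ((0.449858695268631, 0.09999586641788483), (0.03834393993020058, 0.02358408272266388), 89.74220275878906) 0.12005986529872331
```

```bash
python3 -m creep '[[1,-0.025,0.002,0,-0.05],[1,-0.04,0.002,0,0],[1,-0.04,0.002,0,0],[1,-0.045,0.002,0,0],[1,-0.045,0.002,0,0],[1,-0.045,0.002,0,0],[1,-0.045,0.002,0,0],[1,-0.045,0.002,0,0],[1,-0.045,0.002,0,0],[1,-0.04,0.002,0,0],[1,-0.025,0,0,0],[1,0,0,0,0]]' 20
cat > dow.py <<'E'
import sys
from h import *
from scipy.ndimage import label
p,d,c=snap('wrist',sys.argv[1] if len(sys.argv)>1 else None); X=cloud(d,c)
m=(X[...,2]>.071)&(X[...,2]<.085)&(X[...,0]>.38)&(X[...,0]<.6)&(X[...,1]<-.2)&(X[...,1]>-.55)
L,n=label(m); C=[]
for i in range(1,n+1):
    Q=X[L==i]
    if len(Q)<40: continue
    (x,y),r=cv2.minEnclosingCircle(Q[:,:2].astype(np.float32)); C.append((x,y)); print('dowel',np.round([x,y,r],4),len(Q),'z',Q[:,2].mean().round(4))
m=(X[...,2]>.034)&(X[...,2]<.043)&(X[...,0]>.38)&(X[...,0]<.56)&(X[...,1]<-.2);B=X[m]
if len(B)>300: print('block top',cv2.minAreaRect(B[:,:2].astype(np.float32)))
for x,y in C: go(x,y,.043,3.3)
E
python3 dow.py d1
```

```text
t: 24.02
ee_pos: [0.4916, -0.3405, 0.2516]
ee_rot: [-3.14, 0.001, 1.621]
force: [-0.4, 0.3, -1.0]
gripper_width: 1.001
grasp_force: 0.0
dowel [ 0.4784 -0.2888  0.0095] 290 z 0.0747
dowel [ 0.4831 -0.3644  0.0095] 237 z 0.0747
dowel [ 0.4858 -0.4025  0.0096] 216 z 0.0746
dowel [ 0.4882 -0.4399  0.0098] 205 z 0.0746
block top ((0.4818817973136902, -0.3462274968624115), (0.06032182276248932, 0.22855350375175476), 3.551299810409546)
shift [ 0.0509 -0.0107  0.2087] len 0.215 turn(after) -0.006 tool y at 3.0 t 24.07 pos [ 0.4921 -0.339   0.2517] F [ 0.7  0.5 -0.7] q7 0.79 w 0.998
shift [-0.0248 -0.0099  0.2087] len 0.21 turn(after) -0.006 tool y at 3.0 t 24.07 pos [ 0.4921 -0.339   0.2517] F [ 0.7  0.5 -0.7] q7 0.79 w 0.998
shift [-0.063  -0.0092  0.2088] len 0.218 turn(after) -0.006 tool y at 3.0 t 24.07 pos [ 0.4921 -0.339   0.2517] F [ 0.7  0.5 -0.7] q7 0.79 w 0.998
shift [-0.1005 -0.0087  0.2088] len 0.232 turn(after) -0.006 tool y at 3.0 t 24.07 pos [ 0.4921 -0.339   0.2517] F [ 0.7  0.5 -0.7] q7 0.79 w 0.998
```

View pics/d1.png

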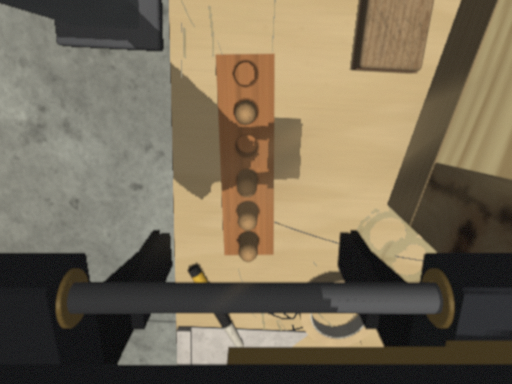

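Four dowels are standing, at (246,110), (247,182), (248,218) and (249,250) in the wrist view, and they match the hole pitch from the block centre. I'll pick the first.

```bash
python3 -m creep '[[1,0.0255,-0.005,0,0],[1,0.0255,-0.005,0,0],[1,0,0,0.03,0],[1,0,0,0.03,0],[1,0,0,0.03,0],[1,0,0,0.03,0],[1,0,0,0.03,0],[1,0,0,0.025,0],[1,0,0,0.02,0],[1,0,0,0.01,0],[1,0,0,0,0],[1,0,0,0,0]]' 30
python3 -c "
from h import *
go(.4784,-.289,.043,3.3)"
```

```text
t: 25.58
ee_pos: [0.4805, -0.2883, 0.0484]
ee_rot: [3.141, 0.0, 1.625]
force: [-0.0, -0.0, 0.0]
gripper_width: 1.002
grasp_force: 0.0
shift [-0.0006 -0.0021  0.0054] len 0.006 turn(after) -0.004 tool y at 3.1 t 25.57 pos [ 0.4805 -0.2883  0.0484] F [-0. -0.  0.] q7 0.84 w 1.002
```

```bash
python3 -m creep '[[1,-0.001,-0.002,0.005,0],[0,0,0,0,0],[0,0,0,0,0],[0,0,0,0,0],[0,0,0,0,0],[0,0,0,0,0],[0,0,0,0,0],[0,0,0,0,0],[0,0,0,0,0],[0,0,0,0,0],[0,0,0,0,0],[0,0,0,0,0]]' 30
python3 -m creep '[[0,0,0,-0.015,0],[0,0,0,-0.025,0],[0,0,0,-0.04,0],[0,0,0,-0.04,0],[0,0,0,-0.04,0],[0,0,0,-0.03,0],[0,0,0,-0.015,0],[0,0,0,0,0]]' 30
python3 -c "
from h import *
go(.562,-.0255,.250,3.3)"
```

```text
t: 27.08
ee_pos: [0.478, -0.2892, 0.0426]
ee_rot: [-3.142, 0.0, 1.625]
force: [-0.9, -0.5, 0.1]
gripper_width: 0.24
grasp_force: 29.9
t: 28.08
ee_pos: [0.4783, -0.2893, 0.2483]
ee_rot: [3.14, 0.0, 1.625]
force: [0.1, -0.7, -0.1]
gripper_width: 0.242
grasp_force: 29.9
shift [ 0.2589  0.0978 -0.0017] len 0.277 turn(after) -0.004 tool y at 3.1 t 28.07 pos [ 0.4783 -0.2893  0.2483] F [ 0.1 -0.7 -0.1] q7 0.67 w 0.242
```

```bash
python3 -m creep '[[0,0.019,0.0078,0,0],[0,0.035,0.013,0,0],[0,0.035,0.013,0,0],[0,0.035,0.013,0,0],[0,0.035,0.013,0,0],[0,0.035,0.013,0,0],[0,0.035,0.013,0,0],[0,0.03,0.012,0,0],[0,0,0,0,0],[0,0,0,0,0],[0,0,0,0,0]]' 30
python3 -c "
from h import *
go(.562,-.0255,.165,3.3)
p,d,c=snap('scene');X=cloud(d,c)
m=(X[...,2]>.19)&(X[...,2]<.232)&(abs(X[...,0]-.562)<.03)&(abs(X[...,1]+.026)<.03);Q=X[m];print(len(Q),Q.min(0),Q.max(0),Q.mean(0))
cv2.imwrite('pics/s8c.png',cv2.resize(p[90:260,150:350],None,fx=3,fy=3))"
```

```text
t: 29.45
ee_pos: [0.5613, -0.0266, 0.2472]
ee_rot: [-3.141, 0.0, 1.623]
force: [0.4, 0.5, -0.3]
gripper_width: 0.241
grasp_force: 29.9
shift [0.0011 0.0008 0.0822] len 0.082 turn(after) -0.006 tool y at 3.0 t 29.45 pos [ 0.5613 -0.0266  0.2472] F [ 0.4  0.5 -0.3] q7 0.14 w 0.241
41 [ 0.54914857 -0.03808878  0.21281517] [ 0.5709116  -0.02420442  0.23155669] [ 0.5570965  -0.03220613  0.22358871]
```

View pics/s8c.png

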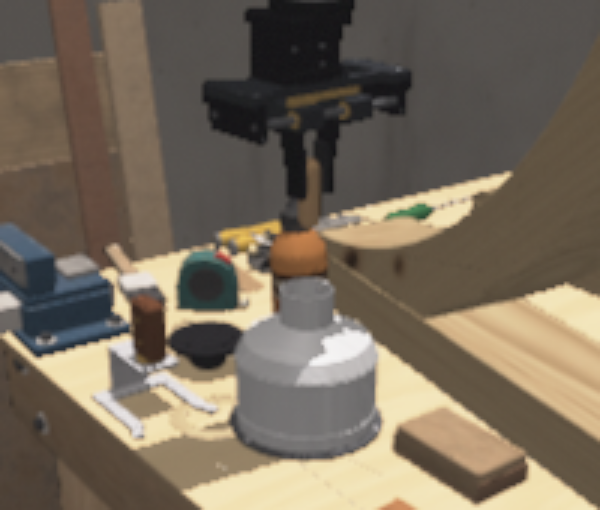

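The dowel hangs upright at (313,190) above the mouth (307,290). The puller and cap stand at the left, clear. I'll lower it and release.

```bash
python3 -m creep '[[0,0.001,0.001,0.015,0],[0,0,0,0.02,0],[0,0,0,0.02,0],[0,0,0,0.017,0],[0,0,0,0.01,0],[0,0,0,0,0],[0,0,0,0,0],[1,0,0,0,0],[1,0,0,0,0],[1,0,0,0,0],[1,0,0,0,0],[1,0,0,0,0]]' 30
python3 -m creep '[[1,0,0,-0.015,0],[1,0,0,-0.03,0],[1,0,0,-0.04,0],[1,-0.019,-0.0078,0,0],[1,-0.035,-0.013,0,0],[1,-0.035,-0.013,0,0],[1,-0.035,-0.013,0,0],[1,-0.035,-0.013,0,0],[1,-0.035,-0.013,0,0],[1,-0.035,-0.013,0,0],[1,-0.035,-0.01,0,0],[1,-0.035,0,0,0]]' 30
python3 -m creep '[[1,-0.03,0,0,0],[1,-0.01,0,0,0],[1,0,0,0,0],[1,0,0,0,0]]' 30
python3 dow.py d2
```

```text
t: 31.0
ee_pos: [0.5626, -0.0242, 0.1656]
ee_rot: [-3.142, 0.0, 1.625]
force: [-1.0, -0.7, 0.3]
gripper_width: 0.724
grasp_force: 0.0
t: 32.5
ee_pos: [0.4818, -0.3297, 0.2509]
ee_rot: [3.141, -0.001, 1.624]
force: [0.1, 1.3, -0.2]
gripper_width: 1.0
grasp_force: 0.0
t: 33.0
ee_pos: [0.4855, -0.3667, 0.2506]
ee_rot: [3.141, -0.001, 1.626]
force: [0.2, 0.4, -0.2]
gripper_width: 0.999
grasp_force: 0.0
dowel [ 0.4832 -0.365   0.0096] 257 z 0.0747
dowel [ 0.4854 -0.4026  0.0096] 231 z 0.0747
dowel [ 0.4879 -0.4403  0.0096] 204 z 0.0748
block top ((0.48198893666267395, -0.3460714817047119), (0.06017922982573509, 0.22796845436096191), 3.587982654571533)
shift [ 0.0016 -0.0025  0.2076] len 0.208 turn(after) -0.002 tool y at 3.2 t 33.05 pos [ 0.4857 -0.3666  0.2506] F [ 0.2 -0.6  0.3] q7 0.87 w 0.997
shift [-0.036  -0.0024  0.2076] len 0.211 turn(after) -0.002 tool y at 3.2 t 33.05 pos [ 0.4857 -0.3666  0.2506] F [ 0.2 -0.6  0.3] q7 0.87 w 0.997
shift [-0.0739 -0.002   0.2076] len 0.22 turn(after) -0.002 tool y at 3.2 t 33.05 pos [ 0.4857 -0.3666  0.2506] F [ 0.2 -0.6  0.3] q7 0.87 w 0.997
```

```bash
python3 -m creep '[[1,0.0015,-0.0025,0.02,0],[1,0,0,0.035,0],[1,0,0,0.035,0],[1,0,0,0.035,0],[1,0,0,0.035,0],[1,0,0,0.025,0],[1,0,0,0.015,0],[1,0,0,0.007,0],[1,0,0,0,0],[0,0,0,0,0],[0,0,0,0,0],[0,0,0,0,0]]' 30
python3 -m creep '[[0,0,0,0,0],[0,0,0,0,0],[0,0,0,0,0],[0,0,0,0,0],[0,0,0,0,0],[0,0,0,0,0],[0,0,0,0,0],[0,0,0,0,0],[0,0,0,0,0]]' 30
python3 -m creep '[[0,0,0,-0.015,0],[0,0,0,-0.025,0],[0,0,0,-0.04,0],[0,0,0,-0.04,0],[0,0,0,-0.04,0],[0,0,0,-0.03,0],[0,0,0,-0.015,0],[0,0,0,0,0]]' 30
python3 -c "
from h import *
go(.562,-.0255,.250,3.3)"
```

```text
t: 34.55
ee_pos: [0.4829, -0.3666, 0.0439]
ee_rot: [3.141, 0.0, 1.625]
force: [0.7, -0.3, 0.3]
gripper_width: 0.745
grasp_force: 0.0
t: 35.67
ee_pos: [0.4827, -0.3665, 0.0436]
ee_rot: [3.142, 0.0, 1.625]
force: [-0.1, -0.4, 0.0]
gripper_width: 0.242
grasp_force: 29.9
t: 36.67
ee_pos: [0.4829, -0.3668, 0.2493]
ee_rot: [3.14, 0.001, 1.625]
force: [-0.9, -0.9, -0.8]
gripper_width: 0.246
grasp_force: 29.9
shift [ 0.3365  0.0973 -0.0007] len 0.35 turn(after) -0.004 tool y at 3.1 t 36.67 pos [ 0.4829 -0.3668  0.2493] F [-0.9 -0.9 -0.8] q7 0.87 w 0.246
```

```bash
python3 -m creep '[[0,0.02,0.006,0,0],[0,0.035,0.0102,0,0],[0,0.035,0.0102,0,0],[0,0.035,0.0102,0,0],[0,0.035,0.0102,0,0],[0,0.035,0.0102,0,0],[0,0.035,0.0102,0,0],[0,0.035,0.0102,0,0],[0,0.035,0.0102,0,0],[0,0.035,0.0095,0,0],[0,0,0,0,0],[0,0,0,0,0]]' 30
python3 -c "
from h import *
go(.562,-.0265,.165,3.3)"
```

```text
t: 38.17
ee_pos: [0.561, -0.0275, 0.2476]
ee_rot: [-3.14, 0.001, 1.624]
force: [-0.1, -0.6, -0.4]
gripper_width: 0.241
grasp_force: 29.9
shift [0.001  0.0012 0.0826] len 0.083 turn(after) -0.004 tool y at 3.1 t 38.17 pos [ 0.561  -0.0275  0.2476] F [-0.1 -0.6 -0.4] q7 0.15 w 0.241
```

```bash
cat > inside.py <<'E'
from h import *
p,d,c=snap('wrist'); X=cloud(d,c)
m=(np.hypot(X[...,0]-.562,X[...,1]+.0255)<.022)&(X[...,2]<.2)&(d>0);Q=X[m];print('seen through mouth',len(Q),'z pct',np.percentile(Q[:,2],[1,25,50,75,99]).round(3) if len(Q) else '')
E
python3 -m creep '[[0,0.001,0.001,0.015,0],[0,0,0,0.02,0],[0,0,0,0.02,0],[0,0,0,0.017,0],[0,0,0,0.01,0],[0,0,0,0,0],[0,0,0,0,0],[1,0,0,0,0],[1,0,0,0,0],[1,0,0,0,0],[1,0,0,0,0],[1,0,0,0,0]]' 30
python3 -m creep '[[1,0,0,-0.015,0],[1,0,0,-0.03,0],[1,0,0,-0.04,0],[1,0,0,0,0]]' 30; python3 inside.py
python3 -m creep '[[1,-0.02,-0.0078,0,0],[1,-0.038,-0.01,0,0],[1,-0.038,-0.01,0,0],[1,-0.038,-0.01,0,0],[1,-0.038,-0.01,0,0],[1,-0.038,-0.01,0,0],[1,-0.038,-0.01,0,0],[1,-0.038,-0.01,0,0],[1,-0.038,-0.01,0,0],[1,-0.038,-0.008,0,0],[1,-0.02,0,0,0],[1,0,0,0,0]]' 30
python3 -m creep '[[1,0,0,0,0],[1,0,0,0,0]]' 30
python3 dow.py d3
```

```text
t: 39.67
ee_pos: [0.5626, -0.0257, 0.1666]
ee_rot: [3.142, 0.0, 1.625]
force: [0.7, 0.6, -0.4]
gripper_width: 0.727
grasp_force: 0.0
t: 40.17
ee_pos: [0.5643, -0.0261, 0.2554]
ee_rot: [3.136, -0.001, 1.624]
force: [0.2, 0.6, 0.1]
gripper_width: 0.993
grasp_force: 0.0
seen through mouth 338 z pct [0.003 0.004 0.005 0.006 0.145]
t: 41.72
ee_pos: [0.4849, -0.4146, 0.2507]
ee_rot: [-3.139, 0.0, 1.62]
force: [0.2, 0.4, -0.3]
gripper_width: 0.999
grasp_force: 0.0
t: 41.98
ee_pos: [0.4878, -0.4113, 0.2515]
ee_rot: [3.141, -0.001, 1.626]
force: [0.7, 0.1, 0.1]
gripper_width: 0.997
grasp_force: 0.0
dowel [ 0.4856 -0.4027  0.0096] 259 z 0.0747
dowel [ 0.4877 -0.4404  0.0094] 234 z 0.0747
block top ((0.4825817942619324, -0.35656145215034485), (0.06019255518913269, 0.20791873335838318), 3.580003023147583)
shift [ 0.0086 -0.0019  0.2086] len 0.209 turn(after) -0.002 tool y at 3.2 t 42.02 pos [ 0.4879 -0.4113  0.2516] F [-0.1 -0.2 -0.1] q7 0.97 w 0.999
shift [-0.0292 -0.0018  0.2086] len 0.211 turn(after) -0.002 tool y at 3.2 t 42.02 pos [ 0.4879 -0.4113  0.2516] F [-0.1 -0.2 -0.1] q7 0.97 w 0.999
```

```bash
python3 -m creep '[[1,0.0085,-0.002,0.02,0],[1,0,0,0.035,0],[1,0,0,0.035,0],[1,0,0,0.035,0],[1,0,0,0.035,0],[1,0,0,0.025,0],[1,0,0,0.015,0],[1,0,0,0.008,0],[1,0,0,0,0],[0,0,0,0,0],[0,0,0,0,0],[0,0,0,0,0]]' 30
python3 -m creep '[[0,0,0,0,0],[0,0,0,0,0],[0,0,0,0,0],[0,0,0,0,0],[0,0,0,0,0],[0,0,0,0,0],[0,0,0,0,0],[0,0,0,0,0],[0,0,0,0,0]]' 30
python3 -m creep '[[0,0,0,-0.015,0],[0,0,0,-0.025,0],[0,0,0,-0.04,0],[0,0,0,-0.04,0],[0,0,0,-0.04,0],[0,0,0,-0.03,0],[0,0,0,-0.015,0],[0,0,0,0,0]]' 30
python3 -c "
from h import *
go(.562,-.0255,.250,3.3)"
```

```text
t: 43.52
ee_pos: [0.4853, -0.4041, 0.044]
ee_rot: [3.141, 0.0, 1.625]
force: [-0.0, -0.1, 0.6]
gripper_width: 0.744
grasp_force: 0.0
t: 44.65
ee_pos: [0.485, -0.4039, 0.0436]
ee_rot: [-3.142, 0.0, 1.625]
force: [-0.4, -0.3, 0.2]
gripper_width: 0.245
grasp_force: 29.9
t: 45.65
ee_pos: [0.4852, -0.4043, 0.2494]
ee_rot: [3.14, 0.001, 1.625]
force: [0.1, -0.1, -1.0]
gripper_width: 0.243
grasp_force: 29.9
shift [ 0.3741  0.0971 -0.0008] len 0.386 turn(after) -0.004 tool y at 3.1 t 45.65 pos [ 0.4852 -0.4043  0.2494] F [ 0.1 -0.1 -1. ] q7 0.96 w 0.243
```

```bash
python3 -m creep '[[0,0.02,0.006,0,0],[0,0.04,0.0102,0,0],[0,0.04,0.0102,0,0],[0,0.04,0.0102,0,0],[0,0.04,0.0102,0,0],[0,0.04,0.0102,0,0],[0,0.04,0.0102,0,0],[0,0.04,0.0102,0,0],[0,0.04,0.0102,0,0],[0,0.033,0.0095,0,0],[0,0,0,0,0],[0,0,0,0,0]]' 30
python3 -c "
from h import *
go(.562,-.0265,.165,3.3)"
```

```text
t: 47.15
ee_pos: [0.5613, -0.0269, 0.2476]
ee_rot: [-3.14, 0.001, 1.624]
force: [0.8, -0.3, -1.5]
gripper_width: 0.245
grasp_force: 29.9
shift [0.0005 0.0009 0.0826] len 0.083 turn(after) -0.004 tool y at 3.1 t 47.15 pos [ 0.5613 -0.0269  0.2476] F [ 0.8 -0.3 -1.5] q7 0.17 w 0.245
```

```bash
python3 -m creep '[[0,0.001,0.001,0.015,0],[0,0,0,0.02,0],[0,0,0,0.02,0],[0,0,0,0.017,0],[0,0,0,0.01,0],[0,0,0,0,0],[0,0,0,0,0],[1,0,0,0,0],[1,0,0,0,0],[1,0,0,0,0],[1,0,0,0,0],[1,0,0,0,0]]' 30
python3 -m creep '[[1,0,0,-0.015,0],[1,0,0,-0.03,0],[1,0,0,-0.04,0],[1,0,0,0,0]]' 30; python3 inside.py
python3 -m creep '[[1,-0.02,-0.0078,0,0],[1,-0.042,-0.01,0,0],[1,-0.042,-0.01,0,0],[1,-0.042,-0.01,0,0],[1,-0.042,-0.01,0,0],[1,-0.042,-0.01,0,0],[1,-0.042,-0.01,0,0],[1,-0.042,-0.01,0,0],[1,-0.042,-0.01,0,0],[1,-0.038,-0.008,0,0],[1,-0.02,0,0,0],[1,0,0,0,0]]' 30
python3 -m creep '[[1,0,0,0,0],[1,0,0,0,0]]' 30
python3 dow.py d4
```

```text
t: 48.65
ee_pos: [0.5628, -0.0252, 0.1666]
ee_rot: [-3.142, 0.0, 1.625]
force: [0.5, 0.2, -0.4]
gripper_width: 0.724
grasp_force: 0.0
t: 49.15
ee_pos: [0.5646, -0.0257, 0.2554]
ee_rot: [3.136, -0.001, 1.624]
force: [-0.7, 0.3, 0.1]
gripper_width: 0.996
grasp_force: 0.0
seen through mouth 330 z pct [0.003 0.004 0.005 0.107 0.145]
t: 50.7
ee_pos: [0.4868, -0.4461, 0.2507]
ee_rot: [-3.139, 0.0, 1.62]
force: [0.1, 0.1, 0.0]
gripper_width: 0.998
grasp_force: 0.0
t: 50.95
ee_pos: [0.4898, -0.4427, 0.2515]
ee_rot: [3.141, -0.001, 1.626]
force: [0.4, 0.2, -0.2]
gripper_width: 0.998
grasp_force: 0.0
dowel [ 0.4877 -0.4407  0.0095] 249 z 0.0748
block top ((0.48362040519714355, -0.37194347381591797), (0.060108404606580734, 0.17610131204128265), 3.577061176300049)
shift [ 0.002  -0.0022  0.2086] len 0.209 turn(after) -0.002 tool y at 3.2 t 51.0 pos [ 0.4899 -0.4427  0.2516] F [-0.1  0.5  0.1] q7 1.03 w 1.001
```

```bash
python3 -m creep '[[1,0.002,-0.002,0.02,0],[1,0,0,0.035,0],[1,0,0,0.035,0],[1,0,0,0.035,0],[1,0,0,0.035,0],[1,0,0,0.025,0],[1,0,0,0.015,0],[1,0,0,0.008,0],[1,0,0,0,0],[0,0,0,0,0],[0,0,0,0,0],[0,0,0,0,0]]' 30
python3 -m creep '[[0,0,0,0,0],[0,0,0,0,0],[0,0,0,0,0],[0,0,0,0,0],[0,0,0,0,0],[0,0,0,0,0],[0,0,0,0,0],[0,0,0,0,0],[0,0,0,0,0]]' 30
python3 -m creep '[[0,0,0,-0.015,0],[0,0,0,-0.025,0],[0,0,0,-0.04,0],[0,0,0,-0.04,0],[0,0,0,-0.04,0],[0,0,0,-0.03,0],[0,0,0,-0.015,0],[0,0,0,0,0]]' 30
python3 -c "
from h import *
go(.562,-.0255,.250,3.3)"
```

```text
t: 52.5
ee_pos: [0.4876, -0.442, 0.044]
ee_rot: [3.141, 0.0, 1.625]
force: [0.1, 0.3, 0.5]
gripper_width: 0.742
grasp_force: 0.0
t: 53.62
ee_pos: [0.4874, -0.4419, 0.0436]
ee_rot: [-3.142, 0.0, 1.625]
force: [-0.5, 0.3, 0.3]
gripper_width: 0.243
grasp_force: 29.9
t: 54.62
ee_pos: [0.4875, -0.4422, 0.2494]
ee_rot: [3.14, 0.001, 1.625]
force: [0.3, -0.3, -1.1]
gripper_width: 0.244
grasp_force: 29.9
shift [ 0.412   0.0968 -0.0008] len 0.423 turn(after) -0.004 tool y at 3.1 t 54.62 pos [ 0.4875 -0.4422  0.2494] F [ 0.3 -0.3 -1.1] q7 1.03 w 0.244
```

```bash
python3 -m creep '[[0,0.02,0.006,0,0],[0,0.044,0.0102,0,0],[0,0.044,0.0102,0,0],[0,0.044,0.0102,0,0],[0,0.044,0.0102,0,0],[0,0.044,0.0102,0,0],[0,0.044,0.0102,0,0],[0,0.044,0.0102,0,0],[0,0.044,0.0102,0,0],[0,0.039,0.0092,0,0],[0,0,0,0,0],[0,0,0,0,0]]' 30
python3 -c "
from h import *
go(.562,-.0265,.165,3.3)"
```

```text
t: 56.12
ee_pos: [0.5613, -0.0268, 0.2476]
ee_rot: [-3.14, 0.001, 1.625]
force: [-0.1, -0.5, 0.3]
gripper_width: 0.246
grasp_force: 29.9
shift [0.0003 0.0009 0.0826] len 0.083 turn(after) -0.004 tool y at 3.1 t 56.12 pos [ 0.5613 -0.0268  0.2476] F [-0.1 -0.5  0.3] q7 0.18 w 0.246
```

```bash
python3 -m creep '[[0,0.001,0.001,0.015,0],[0,0,0,0.02,0],[0,0,0,0.02,0],[0,0,0,0.017,0],[0,0,0,0.01,0],[0,0,0,0,0],[0,0,0,0,0],[1,0,0,0,0],[1,0,0,0,0],[1,0,0,0,0],[1,0,0,0,0],[1,0,0,0,0]]' 30
python3 -m creep '[[1,0,0,-0.015,0],[1,0,0,-0.03,0],[1,0,0,-0.04,0],[1,0,0,-0.03,0],[1,-0.02,-0.01,0,0],[1,-0.03,-0.02,0,0],[1,-0.02,-0.02,0,0],[1,0,0,0,0],[1,0,0,0,0],[1,0,0,0,0]]' 30; python3 inside.py
python3 - <<'E'
from h import *
w,d,c=snap('wrist');s,d2,c2=snap('scene')
K=np.array(c['K']);uv=cv2.projectPoints(np.array([[.562,-.0255,.15]]),np.array(c['rvec'],float),np.array(c['tvec'],float),K,None)[0].ravel();print(uv)
u,v=uv.astype(int); u=np.clip(u,45,466);v=np.clip(v,45,338)
A=cv2.resize(w[v-45:v+45,u-45:u+45],(400,400),interpolation=cv2.INTER_CUBIC)
B=cv2.resize(s[140:300,140:300],(400,400)); C=cv2.resize(s[200:360,250:410],(0,0),fx=1,fy=1)
cv2.imwrite('pics/fin.png',np.hstack([A,B]))
E
```

```text
t: 57.62
ee_pos: [0.5629, -0.0252, 0.1666]
ee_rot: [3.142, 0.0, 1.625]
force: [-0.7, -0.6, 0.3]
gripper_width: 0.727
grasp_force: 0.0
t: 58.88
ee_pos: [0.5169, -0.0971, 0.2814]
ee_rot: [-3.141, 0.0, 1.626]
force: [0.8, 0.3, 0.8]
gripper_width: 1.001
grasp_force: 0.0
seen through mouth 969 z pct [0.003 0.004 0.006 0.024 0.145]
[314.83281405  99.11946952]
```

View pics/fin.png

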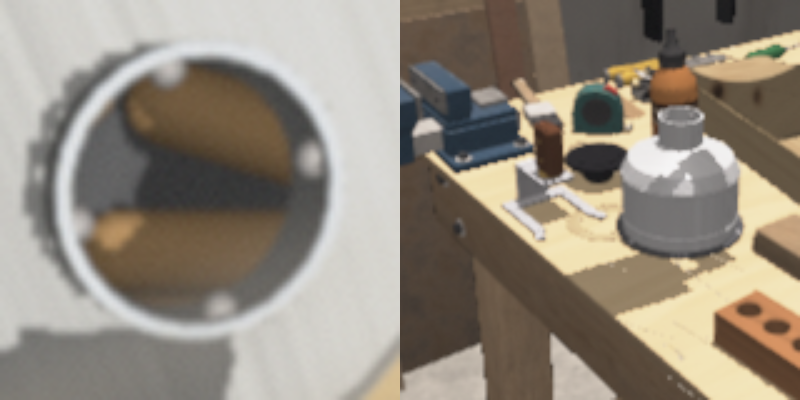

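Through the mouth (left, around (195,190)) dowels lie on the canister floor. On the right, the puller (550,180) and the cap (597,160) stand clear, and the block's visible holes are empty.

```bash
python3 -c "
from h import *
p,d,c=snap('top');X=cloud(d,c);m=(X[...,2]>.06)&(X[...,2]<.09)&(X[...,0]>.44)&(X[...,0]<.53)&(X[...,1]<-.22)&(X[...,1]>-.48);print('tall pts on block',m.sum())
print(arm.finish_job())"
```

```text
tall pts on block 0
the job is handed in; nothing more can be done
None
```

I handed the job in at about 59 s: the cap is off and standing on its plug, the puller stands back on the bench, all four dowels present went through the neck into the canister, and I didn't touch the bystanders.

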